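Set the flip tags of the electrode pallets

TASK

Four pallets stand in a row on the bench, each with a hinged flip tag at the robot's end and a seat behind it. With a fingertip, gently push tags over so that every pallet with an electrode on its seat shows the ring face of its tag (tag leaning back towards the seat), and the pallet with only the flat black blanking disc shows the bar face (tag leaning towards the robot), each resting on its stop but not forced against it. Do not grasp or lift anything, and leave the electrodes, the disc and the other things on the bench where they stand.

Things in the scene. Friction and masses are not known exactly. Their poses are not given: they have to be found in the camera images.
- hinge_a (a point): middle of the hinge pin of the tag of pallet A, 17 mm above the bench, fixed to the pallet. Axes are the pallet's: x points from the tag end (robot's side) to the seat end, y runs along the hinge pin, z up. The pallet is a bench-fixed steel plate 184 x 60 x 8 mm; the hinge is 46 mm from its near end; two ears 23 mm high (above the bench) flank the pin at y = +-26 mm and reach 12 mm either way in x
- seat_a (a point): centre of the flush round seat (no rim, 58 mm wide) on top of pallet A, 8 mm above the bench, 107 mm along the pallet's x from its hinge; an electrode or the blank stands here
- tag_a (a joint): tag of pallet A: metal plate 44 mm wide, 4 thick, reaching 52 mm from the pin, 30 g, loose hinge, rigid stop each way. 0 = leans 0.75 rad from upright towards the robot (bar face up); 0.75 = upright; 1.5 = leans 0.75 rad towards the seat (ring face up). At a stop its free edge is 55 mm above the bench, 35 mm out from the pin. Let go 0.2 rad past upright it falls to the stop by itself; do not press on there
- hinge_b (a point): middle of the hinge pin of the tag of pallet B, 17 mm above the bench, fixed to the pallet. Axes are the pallet's: x points from the tag end (robot's side) to the seat end, y runs along the hinge pin, z up. The pallet is a bench-fixed steel plate 184 x 60 x 8 mm; the hinge is 46 mm from its near end; two ears 23 mm high (above the bench) flank the pin at y = +-26 mm and reach 12 mm either way in x
- seat_b (a point): centre of the flush round seat (no rim, 58 mm wide) on top of pallet B, 8 mm above the bench, 107 mm along the pallet's x from its hinge; an electrode or the blank stands here
- tag_b (a joint): tag of pallet B: metal plate 44 mm wide, 4 thick, reaching 52 mm from the pin, 30 g, loose hinge, rigid stop each way. 0 = leans 0.75 rad from upright towards the robot (bar face up); 0.75 = upright; 1.5 = leans 0.75 rad towards the seat (ring face up). At a stop its free edge is 55 mm above the bench, 35 mm out from the pin. Let go 0.2 rad past upright it falls to the stop by itself; do not press on there
- hinge_c (a point): middle of the hinge pin of the tag of pallet C, 17 mm above the bench, fixed to the pallet. Axes are the pallet's: x points from the tag end (robot's side) to the seat end, y runs along the hinge pin, z up. The pallet is a bench-fixed steel plate 184 x 60 x 8 mm; the hinge is 46 mm from its near end; two ears 23 mm high (above the bench) flank the pin at y = +-26 mm and reach 12 mm either way in x
- seat_c (a point): centre of the flush round seat (no rim, 58 mm wide) on top of pallet C, 8 mm above the bench, 107 mm along the pallet's x from its hinge; an electrode or the blank stands here
- tag_c (a joint): tag of pallet C: metal plate 44 mm wide, 4 thick, reaching 52 mm from the pin, 30 g, loose hinge, rigid stop each way. 0 = leans 0.75 rad from upright towards the robot (bar face up); 0.75 = upright; 1.5 = leans 0.75 rad towards the seat (ring face up). At a stop its free edge is 55 mm above the bench, 35 mm out from the pin. Let go 0.2 rad past upright it falls to the stop by itself; do not press on there
- hinge_d (a point): middle of the hinge pin of the tag of pallet D, 17 mm above the bench, fixed to the pallet. Axes are the pallet's: x points from the tag end (robot's side) to the seat end, y runs along the hinge pin, z up. The pallet is a bench-fixed steel plate 184 x 60 x 8 mm; the hinge is 46 mm from its near end; two ears 23 mm high (above the bench) flank the pin at y = +-26 mm and reach 12 mm either way in x
- seat_d (a point): centre of the flush round seat (no rim, 58 mm wide) on top of pallet D, 8 mm above the bench, 107 mm along the pallet's x from its hinge; an electrode or the blank stands here
- tag_d (a joint): tag of pallet D: metal plate 44 mm wide, 4 thick, reaching 52 mm from the pin, 30 g, loose hinge, rigid stop each way. 0 = leans 0.75 rad from upright towards the robot (bar face up); 0.75 = upright; 1.5 = leans 0.75 rad towards the seat (ring face up). At a stop its free edge is 55 mm above the bench, 35 mm out from the pin. Let go 0.2 rad past upright it falls to the stop by itself; do not press on there
- electrode_0: loose electrode, 48 mm high: steel holder 38 x 38 x 14 mm with a row of fins of dark graphite, at most 26 mm wide, on it; origin at the centre of its underside, z up. Stands on the seat of one of the pallets
- electrode_1: loose electrode, 56 mm high: steel holder 38 x 38 x 14 mm with a round-nosed post of dark graphite, at most 26 mm wide, on it; origin at the centre of its underside, z up. Stands on the seat of one of the pallets
- electrode_2: loose electrode, 52 mm high: steel holder 38 x 38 x 14 mm with a stepped block of dark graphite, at most 26 mm wide, on it; origin at the centre of its underside, z up. Stands on the seat of one of the pallets
- blank: loose blanking disc of black plastic, 40 mm across, 8 mm high, origin at the centre of its underside; lies on the seat of the pallet that has no electrode
- cleaner_bottle: bystander: small bottle with a pointed cap, 35 mm across, 90 mm high, origin at the centre of its underside
- ring_gauge: bystander: steel ring gauge, 45 mm across, 16 mm high, origin at the centre of its underside
- loupe: bystander: black loupe, 37 mm across, 34 mm high, origin at the centre of its underside

How it is judged:
By the outcome, as a careful person would: the job done as asked, in the order asked, and still so for the second after the job is handed in, with the robot touching nothing.
It also fails if it takes over 64 s, if anything falls off the work surface, if the arm or the gripper's body presses on something with over 40 N, if the wrist force passes 120 N, or if a joint passes its speed limit or range.

ROBOT

A 6-joint arm with a two-finger parallel gripper is mounted at the origin on a cart in front of the work surface, level with it; the furniture and walls round the work are solid. World frame = base frame: x ahead of the robot, y to its left, z up, the work surface at z = 0. Lengths are in m, angles in rad, forces in N, time in s.
With the tool pointing down it reaches from about 0.35 to 0.975 m from the base axis. Payload 4.9 kg.
Tool frame: the origin (TCP) lies midway between the tips of the shut fingers; the grasp point (between the pads) lies 19 mm behind it; z points along the fingers, y is the line along which they close (so a half turn about z gives the same grasp; the last joint's range is limited). The gripper opens to 85 mm and grips with 20 to 120 N. Pads are 22 mm wide; open, the fingers measure 114 mm over their backs; the gripper's body (76 mm by 85 mm) begins 54 mm behind the grasp point. The pads swing forward as they close: fully open they stand 13 mm farther back than shut.
Start: joints at [-1.331, 0.053, 1.613, -0, 1.476, -0.119], TCP at [0.219, -0.585, 0.231] pointing down, gripper open.
Joint ranges: [-3.01, 3.01], [-1.01, 2.22], [0.06, 2.58], [-1.02, 4.17], [0.09, 2.62], [-3.14, 3.14]. Speed limits (rad/s): [2.57, 2.57, 3.14, 3.14, 3.14, 3.14].

INTERFACE

Orientations are given as a unit quaternion [w, x, y, z].
In Python, from plant import state, grab_frame, camera_info, job_done, spot_in, masks_of, pinpoint gives the robot as it stands.
- The arm moves only by the shell command python3 -m handwheel 'ROWS' [OPENING]. ROWS is JSON, a list that holds one entry, the list of rows, each a list of 6 numbers: the shift along the world's x, y, z in m, then the turn, a rotation vector about the world's x, y, z in degrees. In form: [[[tx, ty, tz, ax, ay, az], ...]]. A call has 1 to 20 rows; each row shifts and turns the commanded pose from where the row before left it; what a row does not reach is not made up. A row lasts 1/12 s, in which the tool goes at most 41.7 mm and 7.16 degrees, less where a joint would pass 70% of its speed; a pose out of reach is approached as far as the arm can. A call is refused whole if a number of a shift passes 0.0417 or a number of a turn 7.16, either way. A call with a gripper value outside its range is refused whole. OPENING is the opening, from 0 (shut) to 1 (fully open), set as the call begins (- or left out, the last holds). The fingers move at their own pace and stop on an object; the grip force is fixed at half the most. Time passes only in rows, so rows that do not move let the fingers close. It gives the time, the measured TCP pose, the force, the opening and the grip force at its end, in the units of the state.
- state(): the state, without advancing time (a new reading comes with each control period).
- grab_frame(name): name is "side" or "top"; returns (picture, depth): 420x560x3 uint8, blue, green, red; 420x560 float32, m along the optical axis (not along the pixel's ray), 0 where there is no reading.
- camera_info(name): a dict with "fx", "fy", "cx", "cy" (pixels), "T" (4x4, takes a point from camera to world coordinates). Camera axes: x right, y up, looking along -z (the intrinsics and any distortion apply to the point x, -y, -z); pixel columns grow to the right and rows downward; lengths in m; the calibration is good to about 2 mm. A picture is of the moment at which its call begins. camera_info takes no time and is no camera call.
- job_done(): hands the job in; it is judged then, once.
Trained networks look in the newest picture that a camera, given by its name, has taken for a name from the list of things; names that differ only in an ending like _2 or _b are one class to them, and where a whole thing is asked for, a point or a joint stands for the part that bears it (a point fixed in the world has none). Each returns a list of dicts, best first, with "conf" (0 to 1); they miss things now and then, are a little off and sometimes report something else, mostly with a low value. They report only what shows in the picture. A call takes as long as a camera call.
- spot_in(camera, thing): "box" ([left, top, width, height] in pixels, round what is visible of it).
- masks_of(camera, thing): "region" (420x560 bool, what is visible of it) and "box" ([left, top, width, height] in pixels, round what is visible of it).
- pinpoint(camera, thing): "position" ([column, row] in pixels: a listed point, or the origin of a listed thing).
The state is a dict: "time": time; "joint_pos": joint angles; "joint_vel": joint speeds; "joint_efforts": joint torques, N m; "tool_pos": TCP position; "tool_rot": TCP orientation; "contact_force": force on the tool from outside, world axes, zero at the start; "ft_torque": the same for the moment, N m; "gripper_width": opening from 0.0 (shut) to 1.0 (fully open); "grasp_force": force on a finger pad.
Only numpy, scipy, OpenCV 4.12 (cv2) and the standard library are available. Lean on these libraries where they do the work, as an engineer would, in place of code of your own. Each camera call takes 0.05 s, during which the arm holds its last target. There are 200 camera calls.

## Working session

There is one attempt and no reset: what is moved stays moved. The work goes in short steps, Python scripts to look and compute and a shell command to move; the robot and the scene stay as the last step left them, time stands still between calls to the robot, and variables do not carry over. Pictures are saved under pics/ and viewed, at most 10 in all, crops included, and the job is handed in when it is done.

```bash
mkdir -p pics; ls; python3 - <<'E'
from plant import *
import cv2,numpy as np
for n in ("side","top"):
    p,d=grab_frame(n); cv2.imwrite(f"pics/{n}0.png",p); np.save(f"pics/{n}_d.npy",d)
    c=camera_info(n); print(n,c["fx"],c["cx"],c["cy"],np.round(c["T"],3).tolist(),[k for k in c])
    for t in ["hinge_a","seat_a","electrode_0","electrode_1","electrode_2","blank","cleaner_bottle","ring_gauge","loupe"]:
        print(t,[(np.round(r["position"],1).tolist(),round(r["conf"],2)) for r in pinpoint(n,t)])
s=state();print(s["time"],s["tool_pos"],s["tool_rot"],s["gripper_width"])
E
```

```text
pics
side 458.12219673858294 281.77136317493387 206.22623499111455 [[-0.989, 0.106, -0.102, 0.445], [-0.146, -0.605, 0.783, 0.934], [0.022, 0.789, 0.614, 0.809], [0.0, 0.0, 0.0, 1.0]] ['fx', 'fy', 'cx', 'cy', 'T']
hinge_a [([288.3, 256.8], 0.97), ([301.7, 186.2], 0.96), ([300.9, 219.0], 0.87), ([315.3, 164.8], 0.68)]
seat_a [([266.5, 215.9], 0.8), ([268.7, 191.1], 0.75), ([283.8, 165.2], 0.73), ([303.1, 220.0], 0.67), ([248.2, 248.0], 0.62)]
electrode_0 [([265.9, 189.2], 0.68), ([281.5, 167.7], 0.54), ([264.4, 219.5], 0.51)]
electrode_1 [([265.9, 189.2], 0.68), ([281.5, 167.7], 0.54), ([264.4, 219.5], 0.51)]
electrode_2 [([265.9, 189.2], 0.68), ([281.5, 167.7], 0.54), ([264.4, 219.5], 0.51)]
blank [([245.8, 247.0], 0.61)]
cleaner_bottle [([237.0, 276.2], 0.87)]
ring_gauge [([230.5, 318.3], 0.88), ([266.6, 192.4], 0.3)]
loupe [([275.9, 152.9], 0.48), ([303.2, 221.4], 0.27)]
top 505.13172140090535 276.7350458049757 213.57064906632863 [[0.026, 0.998, -0.063, 0.479], [-1.0, 0.027, 0.011, -0.001], [0.013, 0.063, 0.998, 1.405], [0.0, 0.0, 0.0, 1.0]] ['fx', 'fy', 'cx', 'cy', 'T']
hinge_a [([379.9, 243.0], 0.97), ([278.0, 234.1], 0.76), ([333.1, 227.1], 0.73), ([226.6, 225.1], 0.66)]
seat_a [([234.2, 190.1], 0.86), ([375.4, 202.6], 0.86), ([326.4, 185.4], 0.78), ([404.0, 192.6], 0.69), ([280.0, 235.3], 0.51)]
electrode_0 [([373.5, 204.3], 0.75), ([283.6, 195.4], 0.57), ([324.7, 192.8], 0.49)]
electrode_1 [([373.5, 204.3], 0.75), ([283.6, 195.4], 0.57), ([324.7, 192.8], 0.49)]
electrode_2 [([373.5, 204.3], 0.75), ([283.6, 195.4], 0.57), ([324.7, 192.8], 0.49)]
blank [([234.5, 186.5], 0.7)]
cleaner_bottle [([203.8, 186.9], 0.46), ([326.7, 188.4], 0.41)]
ring_gauge [([155.4, 191.4], 0.56)]
loupe [([402.1, 190.7], 0.64)]
1.0 [ 0.21944719 -0.58518529  0.23129713] [-6.04473192e-06  9.83950612e-01  1.78441008e-01 -5.59299060e-06] 0.9967881165041022
```

```bash
python3 - <<'E'
import cv2
a=cv2.imread("pics/top0.png")[150:300,130:440]; cv2.imwrite("pics/topc.png",cv2.resize(a,(775,375),interpolation=2))
a=cv2.imread("pics/side0.png")[120:350,160:400]; cv2.imwrite("pics/sidec.png",cv2.resize(a,(626,600),interpolation=2))
E
```

```text
(no output)
```

View pics/topc.png

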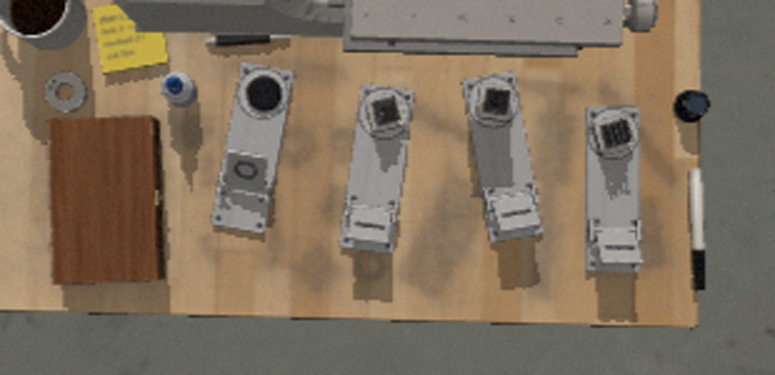

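View pics/sidec.png

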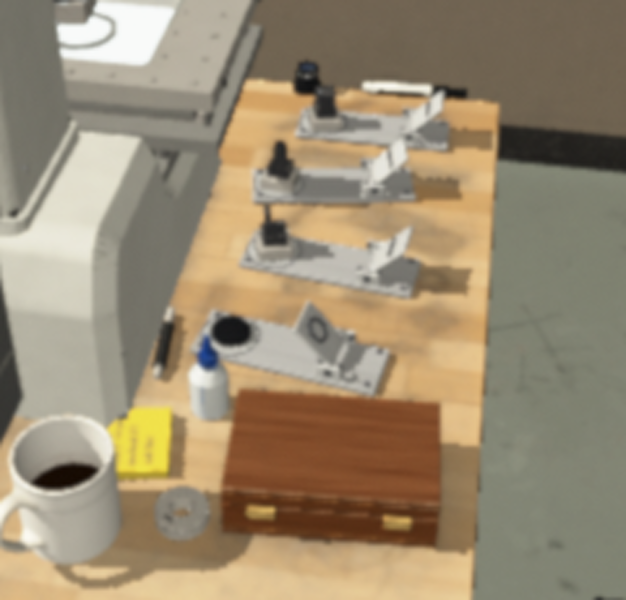

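```bash
cat > h.py <<'E'
import numpy as np,cv2
from plant import *
def P(n):
    c=camera_info(n);M=np.linalg.inv(c["T"]);M=np.diag([1,-1,-1,1])@M
    return np.array([[c["fx"],0,c["cx"]],[0,c["fy"],c["cy"]],[0,0,1]])@M[:3]
def tri(a,b):
    X=cv2.triangulatePoints(P("side"),P("top"),np.array(a,float),np.array(b,float));X=X[:3]/X[3];return X[:,0]
def ray(n,uv,z):
    m=P(n);A=m[:,[0,1]];H=np.c_[m[:,:2],m[:,2]*z+m[:,3]];w=np.linalg.solve(H,[*uv,1]);return w[:2]/w[2]
def cloud(n,d):
    c=camera_info(n);v,u=np.mgrid[:420,:560];p=np.stack([(u-c["cx"])/c["fx"]*d,-(v-c["cy"])/c["fy"]*d,-d,np.ones_like(d)],-1)
    return (p@c["T"].T)[...,:3]
E
python3 - <<'E'
from h import *
np.set_printoptions(precision=3,suppress=True)
H=[([288.3,256.8],[226.6,225.1]),([300.9,219],[278,234.1]),([301.7,186.2],[333.1,227.1]),([315.3,164.8],[379.9,243])]
S=[([248.2,248],[234.2,190.1]),([266.5,215.9],[283.6,195.4]),([268.7,191.1],[326.4,185.4]),([283.8,165.2],[375.4,202.6])]
for h,s in zip(H,S):
    a=tri(*h);b=tri(*s);print(a,ray("side",h[0],.017),ray("top",h[1],.017),"|",b,ray("side",s[0],.008),ray("top",s[1],.008),"L",np.linalg.norm((b-a)[:2]))
d=np.load("pics/top_d.npy");c=cloud("top",d)
print("box",np.median(c[200:260,155:190].reshape(-1,3),0))
for v in range(140,200,6): print(v,[(round(float(c[v,u,0]),2),round(float(c[v,u,2]),2)) for u in (220,250,280,330,375)])
# end of pallets near plate: points with z 5-12mm
for s in S: 
    pass
E
```

```text
[0.531 0.121 0.016] [0.531 0.122] [0.531 0.121] | [0.632 0.103 0.013] [0.637 0.098] [0.629 0.103] L 0.10216996600337104
[ 0.513 -0.021  0.024] [ 0.517 -0.029] [ 0.51  -0.021] | [ 0.616 -0.034  0.01 ] [ 0.613 -0.037] [ 0.618 -0.034] L 0.10366467659508793
[ 0.532 -0.171  0.025] [ 0.532 -0.183] [ 0.533 -0.172] | [ 0.639 -0.153  0.008] [ 0.627 -0.153] [ 0.649 -0.153] L 0.1086240637508843
[ 0.497 -0.301  0.022] [ 0.502 -0.308] [ 0.493 -0.302] | [ 0.603 -0.288  0.017] [ 0.603 -0.302] [ 0.605 -0.29 ] L 0.10657791205727235
box [0.513 0.262 0.056]
140 [(0.73, 0.21), (0.74, 0.15), (0.73, 0.22), (0.73, 0.21), (0.74, 0.22)]
146 [(0.71, 0.21), (0.72, 0.16), (0.71, 0.22), (0.72, 0.22), (0.72, 0.22)]
152 [(0.7, 0.19), (0.71, 0.15), (0.7, 0.22), (0.7, 0.22), (0.71, 0.21)]
158 [(0.7, 0.1), (0.7, 0.12), (0.69, 0.22), (0.69, 0.22), (0.69, 0.22)]
164 [(0.7, 0.01), (0.7, 0.02), (0.67, 0.22), (0.68, 0.22), (0.68, 0.22)]
170 [(0.69, -0.0), (0.69, -0.0), (0.67, 0.16), (0.67, 0.17), (0.7, 0.0)]
176 [(0.67, 0.0), (0.67, -0.0), (0.67, -0.0), (0.68, -0.0), (0.68, -0.0)]
182 [(0.65, -0.0), (0.65, 0.0), (0.66, 0.0), (0.66, 0.01), (0.66, 0.01)]
188 [(0.63, -0.0), (0.64, -0.0), (0.64, 0.01), (0.64, 0.07), (0.65, 0.0)]
194 [(0.62, 0.0), (0.62, 0.01), (0.62, 0.05), (0.62, 0.03), (0.63, 0.01)]
```

```bash
python3 - <<'E'
from h import *
np.set_printoptions(precision=3,suppress=True)
H=np.array([[.531,.121],[.512,-.022],[.532,-.173],[.496,-.302]]);S=np.array([[.631,.102],[.617,-.034],[.645,-.153],[.604,-.290]])
ct=cloud("top",np.load("pics/top_d.npy")).reshape(-1,3);cs=cloud("side",np.load("pics/side_d.npy")).reshape(-1,3)
for c in (ct,cs):
  b=c[(abs(c[:,0]-.5)<.15)&(abs(c[:,1]+.07)<.03)];print("bench z",np.median(b[:,2]))
  for h,s in zip(H,S):
    m=(h+s)/2-[.02,0]; q=c[(np.abs(c[:,:2]-m)<[.115,.05]).all(1)&(c[:,2]>.005)&(c[:,2]<.1)]
    r=cv2.minAreaRect(q[:,:2].astype(np.float32)); 
    t=q[(q[:,2]>.03)&(q[:,0]<h[0]+.055)]
    g=t[t[:,2]>.046]
    print("rect",np.array(r[0]),np.array(r[1]),r[2],"tag n",len(t),"ctr",t.mean(0),"x",t[:,0].min(),t[:,0].max(),"y",t[:,1].min(),t[:,1].max(),"z",t[:,2].max(),"edge",g.mean(0))
E
```

```text
bench z 0.00044908021427558786
rect [0.561 0.112] [0.098 0.228] 89.9280776977539 tag n 173 ctr [0.555 0.116 0.044] x 0.5367840266894458 0.5699519600028077 y 0.09307147387633576 0.13788027372015166 z 0.06106479267857923 edge [0.562 0.114 0.052]
rect [ 0.546 -0.027] [0.225 0.097] 1.6067819595336914 tag n 159 ctr [ 0.49  -0.019  0.044] x 0.4752599932386374 0.5046350990469787 y -0.04033665060547684 0.002992487983335502 z 0.058474240091640484 edge [ 0.483 -0.018  0.052]
rect [ 0.569 -0.163] [0.098 0.218] 89.73490905761719 tag n 160 ctr [ 0.508 -0.178  0.045] x 0.49192492195662085 0.542031067490806 y -0.20096368100113626 -0.15427370498525955 z 0.06074971403529217 edge [ 0.501 -0.18   0.052]
rect [ 0.531 -0.295] [0.225 0.097] 0.4856635332107544 tag n 164 ctr [ 0.473 -0.289  0.045] x 0.46028793396459394 0.4894875191540653 y -0.3119496456169698 -0.2677598193827146 z 0.05942293435461998 edge [ 0.466 -0.29   0.052]
bench z 0.001874819133717398
rect [0.577 0.112] [0.084 0.189] 88.04060363769531 tag n 187 ctr [0.554 0.116 0.044] x 0.5359143768504483 0.5703771795516052 y 0.08884586291644037 0.13851042034447048 z 0.05996930005264678 edge [0.561 0.115 0.052]
rect [ 0.54  -0.032] [0.087 0.22 ] 88.51978302001953 tag n 101 ctr [ 0.491 -0.017  0.045] x 0.47589523498796865 0.5092639165894659 y -0.04384418296091108 0.0020504443380169324 z 0.05837494050564063 edge [ 0.483 -0.018  0.053]
rect [ 0.567 -0.166] [0.224 0.097] 1.132150650024414 tag n 106 ctr [ 0.508 -0.178  0.044] x 0.4927306790160515 0.5267604919897406 y -0.2034123755910492 -0.15532396452346708 z 0.05856809311002242 edge [ 0.501 -0.179  0.052]
rect [ 0.529 -0.291] [0.091 0.227] 84.50053405761719 tag n 76 ctr [ 0.474 -0.288  0.045] x 0.4598680547105974 0.490251547702765 y -0.31457645589181926 -0.266194800373338 z 0.059125552720759034 edge [ 0.467 -0.287  0.053]
```

The three pallets at y≈-0.29, -0.175 and -0.02 carry electrodes and show the bar (top crop around x 375–617). The left one (y≈0.12) carries the disc and shows the ring, so all four tags need flipping. The tag positions from both cameras agree to about 2 mm.

```bash
python3 -m handwheel '[[[0.0144,0.0197,-0.0074,0,0,-1.373],[0.0144,0.0197,-0.0074,0,0,-1.373],[0.0144,0.0197,-0.0074,0,0,-1.373],[0.0144,0.0197,-0.0074,0,0,-1.373],[0.0144,0.0197,-0.0074,0,0,-1.373],[0.0144,0.0197,-0.0074,0,0,-1.373],[0.0144,0.0197,-0.0074,0,0,-1.373],[0.0144,0.0197,-0.0074,0,0,-1.373],[0.0144,0.0197,-0.0074,0,0,-1.373],[0.0144,0.0197,-0.0074,0,0,-1.373],[0.0144,0.0197,-0.0074,0,0,-1.373],[0.0144,0.0197,-0.0074,0,0,-1.373],[0.0144,0.0197,-0.0074,0,0,-1.373],[0.0144,0.0197,-0.0074,0,0,-1.373],[0.0144,0.0197,-0.0074,0,0,-1.373],[0,0,0,0,0,0]]]' 0
```

```text
time: 2.33
tool_pos: [0.4363, -0.2861, 0.1185]
tool_rot: [-0.002, 1.0, 0.001, -0.001]
contact_force: [-0.1, 0.6, -1.0]
gripper_width: -0.001
grasp_force: 0.0
```

```bash
python3 -m handwheel '[[[-0.001,-0.001,-0.018,0,0,0],[-0.001,-0.001,-0.018,0,0,0],[-0.001,-0.001,-0.018,0,0,0],[0,0,-0.018,0,0,0],[0.008,0,0,0,0,0],[0.008,0,0,0,0,0],[0.006,0,0,0,0,0]]]' 0
python3 - <<'E'
from plant import *
import cv2
a,_=grab_frame("side");cv2.imwrite("pics/s1.png",cv2.resize(a[120:240,240:400],(800,600),interpolation=2))
E
```

```text
time: 2.92
tool_pos: [0.456, -0.2936, 0.0497]
tool_rot: [0.001, 1.0, -0.0, 0.001]
contact_force: [0.2, -0.2, 1.0]
gripper_width: 0.002
grasp_force: 0.1
```

View pics/s1.png

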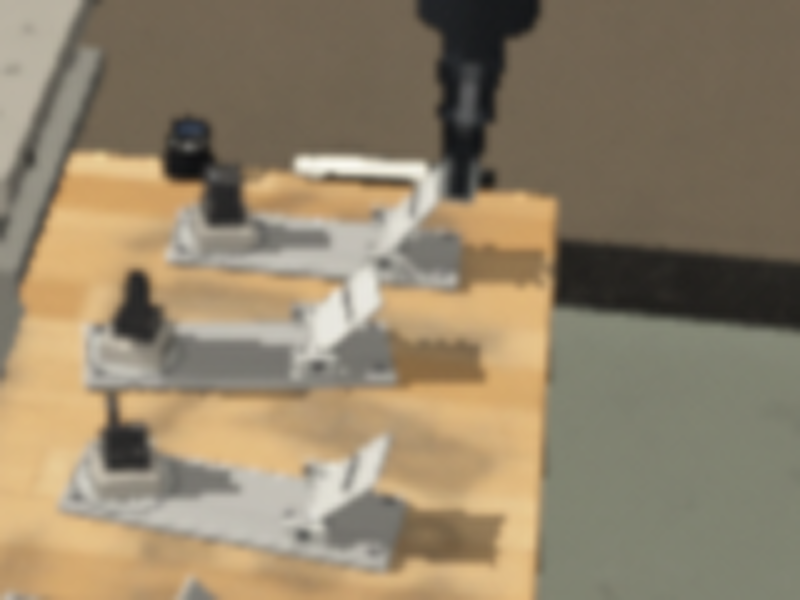

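The finger stands at the free edge of the far tag (440,185). I'll push on.

```bash
python3 -m handwheel '[[[0.0044,0.0003,-0.0003,0,0,0],[0.0044,0.0003,-0.0003,0,0,0],[0.0044,0.0003,-0.0003,0,0,0],[0.0044,0.0003,-0.0003,0,0,0],[0.0044,0.0003,-0.0003,0,0,0],[0.0044,0,0,0,0,0],[0.0044,0,0,0,0,0],[0.0044,0,0,0,0,0],[0.0044,0,0,0,0,0],[0.0044,0,0,0,0,0],[0,0,0,0,0,0],[0,0,0,0,0,0]]]' 0
python3 - <<'E'
from plant import *
import cv2
a,_=grab_frame("side");cv2.imwrite("pics/s2.png",cv2.resize(a[120:240,240:400],(800,600),interpolation=2))
E
```

```text
time: 3.97
tool_pos: [0.4986, -0.2912, 0.0468]
tool_rot: [-0.0, 1.0, -0.0, -0.0]
contact_force: [0.6, 0.2, 0.1]
gripper_width: 0.002
grasp_force: 0.0
```

View pics/s2.png

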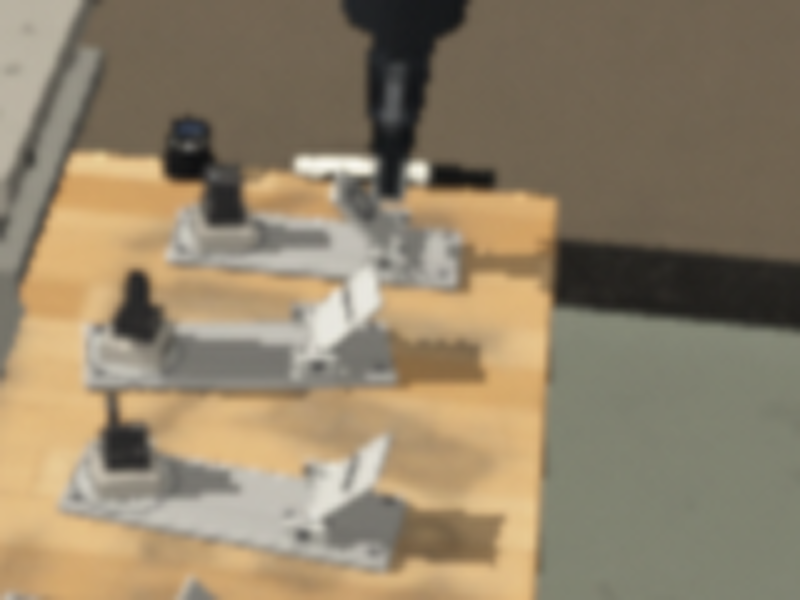

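Tag D now leans towards the seat at (360,195). Next is the one at y≈-0.175.

```bash
python3 -m handwheel '[[[-0.008,0,0,0,0,0],[-0.008,0,0,0,0,0],[0,0,0.024,0,0,0],[0,0,0.024,0,0,0],[0,0,0.024,0,0,0],[-0.0034,0.026,0,0,0,2.75],[-0.0034,0.026,0,0,0,2.75],[-0.0034,0.026,0,0,0,2.75],[-0.0034,0.026,0,0,0,2.75],[0,0,0,0,0,0],[0,0,-0.0183,0,0,0],[0,0,-0.0183,0,0,0],[0,0,-0.0183,0,0,0],[0,0,-0.0183,0,0,0],[0,0,0,0,0,0]]]' 0
```

```text
time: 5.27
tool_pos: [0.4654, -0.1861, 0.0416]
tool_rot: [-0.002, 0.995, 0.095, -0.003]
contact_force: [-0.9, 0.8, -0.7]
gripper_width: -0.0
grasp_force: 0.0
```

```bash
python3 -m handwheel '[[[0.0042,0.0008,0.001,0,0,0],[0.0042,0.0008,0.001,0,0,0],[0.0042,0.0008,0,0,0,0],[0.0042,0.0008,0,0,0,0],[0.0042,0.0008,0,0,0,0],[0.0042,0.0008,0,0,0,0],[0.0042,0.0008,0,0,0,0],[0.0042,0.0008,0,0,0,0],[0.0042,0.0008,0,0,0,0],[0.0042,0.0008,0,0,0,0],[0.0042,0.0008,0,0,0,0],[0.0042,0.0008,0,0,0,0],[0.0042,0.0008,0,0,0,0],[0.0042,0.0008,0,0,0,0],[0.0042,0.0008,0,0,0,0],[0.0042,0.0008,0,0,0,0],[0,0,0,0,0,0],[0,0,0,0,0,0]]]' 0
python3 - <<'E'
from plant import *
import cv2
a,_=grab_frame("side");cv2.imwrite("pics/s3.png",cv2.resize(a[120:240,240:400],(800,600),interpolation=2))
for i in range(4): print(state()["tool_pos"])
E
```

```text
time: 6.77
tool_pos: [0.5363, -0.1743, 0.0476]
tool_rot: [0.0, 0.995, 0.096, -0.0]
contact_force: [0.3, -0.0, 0.9]
gripper_width: 0.003
grasp_force: 0.0
[ 0.53603175 -0.17433909  0.04752124]
[ 0.53603175 -0.17433909  0.04752124]
[ 0.53603175 -0.17433909  0.04752124]
[ 0.53603175 -0.17433909  0.04752124]
```

View pics/s3.png

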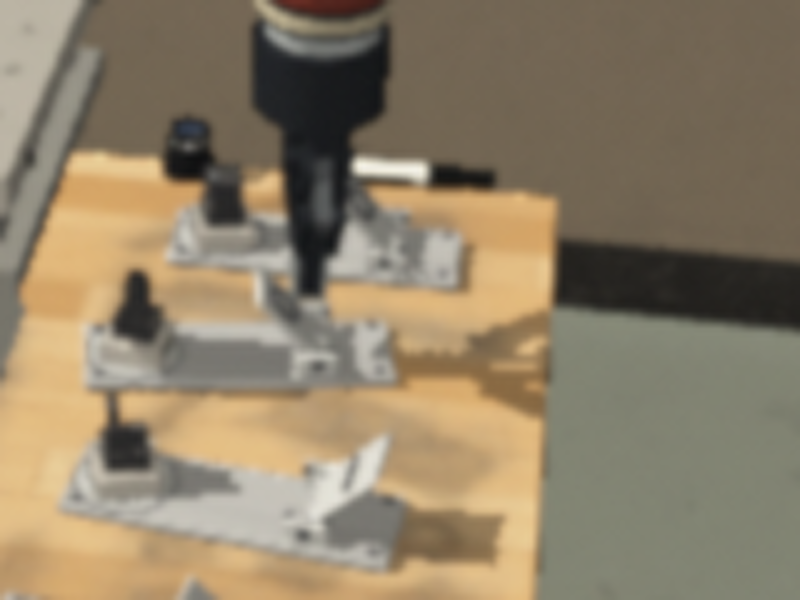

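Second tag leans to the seat (280,300). On to the third.

```bash
python3 -m handwheel '[[[-0.008,-0.0015,0,0,0,0],[-0.008,-0.0015,0,0,0,0],[0,0,0.024,0,0,0],[0,0,0.024,0,0,0],[0,0,0.024,0,0,0],[-0.0115,0.0277,0,0,0,-3.17],[-0.0115,0.0277,0,0,0,-3.17],[-0.0115,0.0277,0,0,0,-3.17],[-0.0115,0.0277,0,0,0,-3.17],[-0.0115,0.0277,0,0,0,-3.17],[-0.0115,0.0277,0,0,0,-3.17],[0,0,0,0,0,0],[0,0,-0.0183,0,0,0],[0,0,-0.0183,0,0,0],[0,0,-0.0183,0,0,0],[0,0,-0.0183,0,0,0],[0,0,0,0,0,0],[0,0,0,0,0,0]]]' 0
```

```text
time: 8.32
tool_pos: [0.4497, -0.0116, 0.0455]
tool_rot: [-0.0, 0.998, -0.07, -0.001]
contact_force: [0.5, 0.3, 0.7]
gripper_width: -0.002
grasp_force: 0.0
```

```bash
python3 -m handwheel '[[[0.0042,-0.0006,0,0,0,0],[0.0042,-0.0006,0,0,0,0],[0.0042,-0.0006,0,0,0,0]]]' 0
```

```text
time: 8.57
tool_pos: [0.4653, -0.0134, 0.048]
tool_rot: [0.0, 0.998, -0.07, 0.002]
contact_force: [-0.2, -0.2, 0.6]
gripper_width: -0.001
grasp_force: 0.0
```

Another 13 rows takes it to about (0.517, -0.021).

```bash
python3 -m handwheel '[[[0.0042,-0.0006,0,0,0,0],[0.0042,-0.0006,0,0,0,0],[0.0042,-0.0006,0,0,0,0],[0.0042,-0.0006,0,0,0,0],[0.0042,-0.0006,0,0,0,0],[0.0042,-0.0006,0,0,0,0],[0.0042,-0.0006,0,0,0,0],[0.0042,-0.0006,0,0,0,0],[0.0042,-0.0006,0,0,0,0],[0.0042,-0.0006,0,0,0,0],[0.0042,-0.0006,0,0,0,0],[0.0042,-0.0006,0,0,0,0],[0.0042,-0.0006,0,0,0,0],[0,0,0,0,0,0],[0,0,0,0,0,0]]]' 0
python3 - <<'E'
from plant import *
import cv2
a,_=grab_frame("side");cv2.imwrite("pics/s4.png",cv2.resize(a[140:290,220:400],(720,600),interpolation=2))
E
```

```text
time: 9.82
tool_pos: [0.5184, -0.0208, 0.0464]
tool_rot: [-0.0, 0.998, -0.07, -0.0]
contact_force: [-0.4, -0.6, 0.4]
gripper_width: 0.001
grasp_force: 0.0
```

View pics/s4.png

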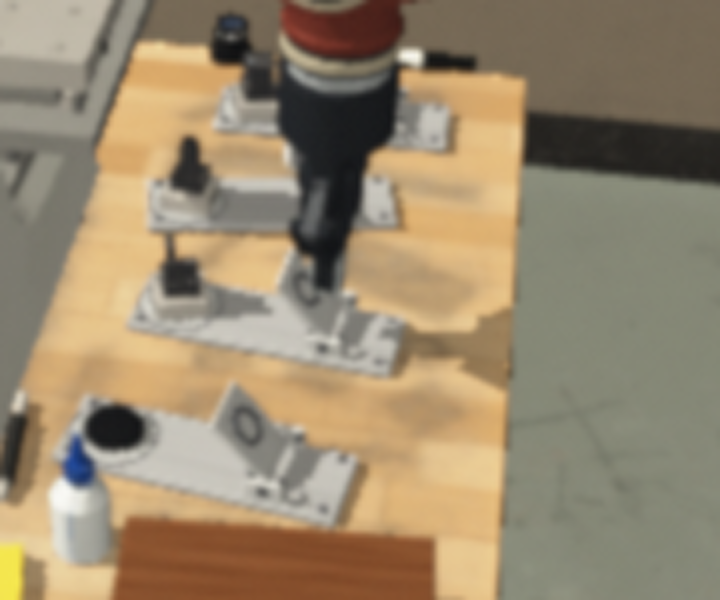

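Third tag flipped (300,285), ring face showing. Next is the disc pallet, approached from the seat side.

```bash
python3 -m handwheel '[[[-0.008,0.001,0,0,0,0],[-0.008,0.001,0,0,0,0],[0,0,0.019,0,0,0],[0,0,0.019,0,0,0],[0,0,0.019,0,0,0],[0.0143,0.0215,0,0,0,-0.4],[0.0143,0.0215,0,0,0,-0.4],[0.0143,0.0215,0,0,0,-0.4],[0.0143,0.0215,0,0,0,-0.4],[0.0143,0.0215,0,0,0,-0.4],[0.0143,0.0215,0,0,0,-0.4],[0,0,0,0,0,0],[0,0,0,0,0,0]]]' 0
```

```text
time: 10.95
tool_pos: [0.5874, 0.1109, 0.1031]
tool_rot: [0.0, 0.996, -0.09, -0.0]
contact_force: [-0.1, -1.2, -0.4]
gripper_width: 0.002
grasp_force: 0.0
```

```bash
python3 -m handwheel '[[[0.0005,0,-0.0143,0,0,0],[0.0005,0,-0.0143,0,0,0],[0.0005,0,-0.0143,0,0,0],[0.0005,0,-0.0143,0,0,0],[-0.0042,0.0007,0,0,0,0],[-0.0042,0.0007,0,0,0,0],[-0.0042,0.0007,0,0,0,0],[-0.0042,0.0007,0,0,0,0],[-0.0042,0.0007,0,0,0,0],[-0.0042,0.0007,0,0,0,0],[-0.0042,0.0007,0,0,0,0],[-0.0042,0.0007,0,0,0,0],[-0.0042,0.0007,0,0,0,0],[-0.0042,0.0007,0,0,0,0],[-0.0042,0.0007,0,0,0,0],[-0.0042,0.0007,0,0,0,0],[-0.0042,0.0007,0,0,0,0],[-0.0042,0.0007,0,0,0,0],[0,0,0,0,0,0],[0,0,0,0,0,0]]]' 0
```

```text
time: 12.62
tool_pos: [0.5311, 0.1201, 0.0462]
tool_rot: [0.0, 0.996, -0.091, 0.0]
contact_force: [0.9, -0.2, -0.5]
gripper_width: 0.002
grasp_force: 0.0
```

```bash
python3 -m handwheel '[[[0.007,-0.001,0,0,0,0],[0.007,-0.001,0,0,0,0],[0,0,0.02,0,0,0],[0,0,0.03,0,0,0],[0,0,0.03,0,0,0],[-0.03,0,0.02,0,0,0],[-0.03,0,0.02,0,0,0],[-0.03,0,0.02,0,0,0],[-0.03,0,0.02,0,0,0],[-0.03,0,0,0,0,0],[-0.03,0,0,0,0,0],[0,0,0,0,0,0],[0,0,0,0,0,0]]]' 0
python3 - <<'E'
from h import *
np.set_printoptions(precision=3,suppress=True)
H=np.array([[.531,.121],[.512,-.022],[.532,-.173],[.496,-.302]])
for n in ("side","top"):
  a,d=grab_frame(n);c=cloud(n,d).reshape(-1,3)
  cv2.imwrite(f"pics/{n}9.png",cv2.resize(a[120:350,160:400],(626,600),interpolation=2) if n=="side" else cv2.resize(a[150:300,130:440],(775,375),interpolation=2))
  for h in H:
    g=c[(np.abs(c[:,:2]-h)<[.05,.032]).all(1)&(c[:,2]>.046)&(c[:,2]<.08)];print(n,h,len(g),g.mean(0) if len(g) else "",g[:,2].max() if len(g) else "")
E
```

```text
time: 13.7
tool_pos: [0.3655, 0.118, 0.2071]
tool_rot: [-0.0, 0.996, -0.091, 0.002]
contact_force: [0.5, -0.5, 0.7]
gripper_width: 0.001
grasp_force: 0.0
side [0.531 0.121] 61 [0.503 0.125 0.053] 0.05906561738413041
side [ 0.512 -0.022] 63 [ 0.542 -0.024  0.052] 0.05740254428784819
side [ 0.532 -0.173] 39 [ 0.558 -0.166  0.053] 0.058211920790220306
side [ 0.496 -0.302] 38 [ 0.525 -0.289  0.053] 0.059745566935411665
top [0.531 0.121] 76 [0.503 0.124 0.052] 0.06094645958569389
top [ 0.512 -0.022] 76 [ 0.543 -0.024  0.052] 0.06201321880434674
top [ 0.532 -0.173] 73 [ 0.56  -0.169  0.052] 0.061520003858254846
top [ 0.496 -0.302] 69 [ 0.528 -0.29   0.052] 0.0616128000483378
```

View pics/side9.png

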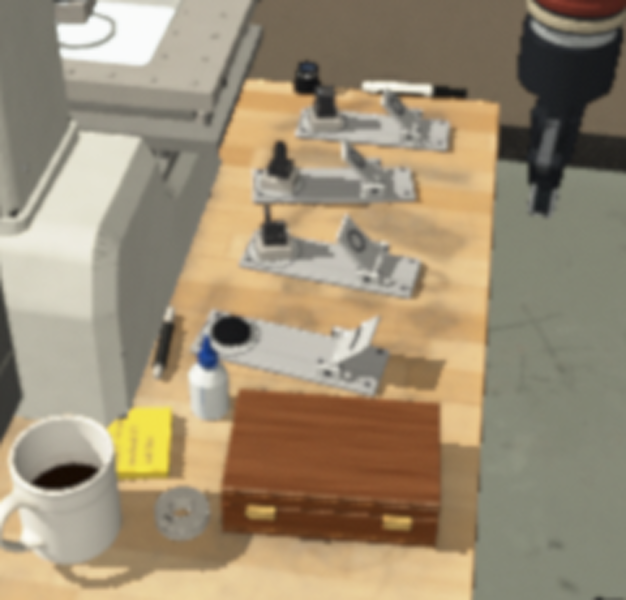

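View pics/top9.png

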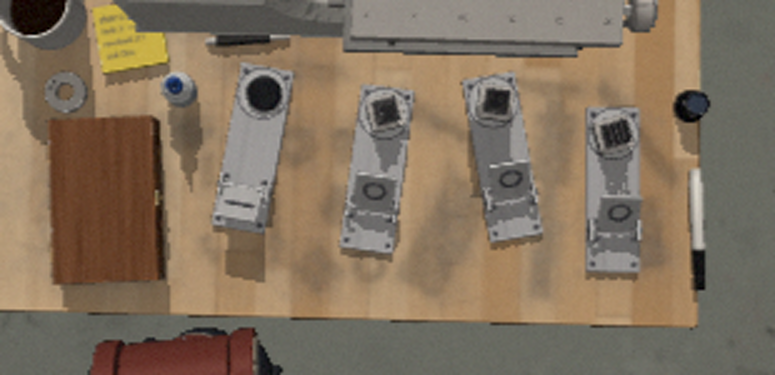

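The three electrode pallets now show the ring (top crop at (375,190), (511,180), (620,213)). The disc pallet shows the bar at (240,203). All four free edges are at stop height, nothing else has moved, and the arm is clear.

```bash
python3 -c "
from plant import *
print(job_done())"
```

```text
the job is handed in; nothing more can be done
None
```

The job is handed in: the three electrode pallets show the ring face and the blanking-disc pallet shows the bar face, each tag on its stop, the loose items look unmoved in the final pictures, and the arm is clear.

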